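Find the fullest screw tin by feel

ROBOT

A 6-joint arm with a two-finger parallel gripper is mounted at the origin on the work surface. World frame = base frame: x ahead of the robot, y to its left, z up, the work surface at z = 0. Lengths are in m, angles in rad, forces in N, time in s.
With the tool pointing down it reaches from about 0.3 to 0.875 m from the base axis. Payload 6.4 kg.
Tool frame: the origin (TCP) lies on the mounting face of the last link; the fingertips stand 173 mm ahead of it and the grasp point (between the pads) lies 155 mm ahead of it (ctrl.grip_point_offset is the distance from the TCP to the grasp point, in m); z points along the fingers, y is the line along which they close (so a half turn about z gives the same grasp; the last joint's range is limited). The gripper opens to 85 mm and grips with 20 to 120 N. Pads are 22 mm wide; open, the fingers measure 114 mm over their backs; the gripper's body (76 mm by 85 mm) begins 54 mm behind the grasp point. The pads swing forward as they close: fully open they stand 13 mm farther back than shut.
Start: joints at [-1.385, 0.181, 1.607, -0, 1.354, -0.206], TCP at [0.22, -0.531, 0.405] pointing down, gripper open.
Joint ranges: [-2.99, 2.99], [-0.89, 2.07], [0.3, 2.58], [-1.14, 4.28], [0, 2.63], [-3.12, 3.12]. Speed limits (rad/s): [2.57, 2.57, 3.01, 3.14, 3.14, 3.14].

INTERFACE

Orientations are given as a unit quaternion [w, x, y, z].
In Python, from bench import status, imaging, ctrl, models gives the robot as it stands.
- The arm moves only by the tool send_rows, never from a script. Its argument "commands" is a list that holds one entry, the list of rows, each a list of 6 numbers: the shift along the tool's x, y, z normalised to -1 to 1, where 1 is 3 cm, then the turn, a rotation vector about the tool's x, y, z normalised to -1 to 1, where 1 is 0.1 rad. A call has 1 to 8 rows; each row shifts and turns the commanded pose from where the row before left it, along the tool's axes as they then stand; what a row does not reach is not made up. A row lasts 1/12 s, in which the tool goes at most 41.7 mm and 7.16 degrees, less where a joint would pass 70% of its speed; a pose out of reach is approached as far as the arm can. A call with a number of a shift or a turn outside -1 to 1 is refused whole. A call with a gripper value outside its range is refused whole. "jaw" is the opening, from 0 (shut) to 1 (fully open), set as the call begins (left out, the last holds). The fingers move at their own pace and stop on an object; the grip force is fixed at half the most. Time passes only in rows, so rows that do not move let the fingers close. It gives the time, the measured TCP pose, the force, the opening and the grip force at its end, in the units of the state.
- status.get_obs(): the state, without advancing time (a new reading comes with each control period).
- imaging.camera(name): name is "side" or "top" or "wrist"; returns a dict with "image" (400x640x3 uint8, blue, green, red), "depth" (400x640 float32, m along the optical axis (not along the pixel's ray), 0 where there is no reading), "mtx" (3x3 intrinsics, pixels), "pose" (4x4, takes a point from camera to world coordinates). Camera axes: x right, y down, z forward; pixel columns grow to the right and rows downward; lengths in m; the calibration is good to about 2 mm. A picture is of the moment at which its call begins.
- ctrl.hand_in(): hands the job in; it is judged then, once.
Trained networks look in a picture, given as the dict that the camera call returned (one of the last four; its "shot" number tells which), for a name from the list of things; names that differ only in an ending like _2 or _b are one class to them, and where a whole thing is asked for, a point or a joint stands for the part that bears it (a point fixed in the world has none). Each returns a list of dicts, best first, with "confidence" (0 to 1); they miss things now and then, are a little off and sometimes report something else, mostly with a low value. They report only what shows in the picture. A call takes as long as a camera call. They do not tell look-alikes from the thing itself.
- models.recognise(picture, name): "centre" ([column, row] in pixels, amid what is visible of it).
- models.regions_of(picture, name): "region" (400x640 bool, what is visible of it) and "centre" ([column, row] in pixels, amid what is visible of it).
The state is a dict: "time_s": time; "q": joint angles; "dq": joint speeds; "joint_efforts": joint torques, N m; "eef_pos": TCP position; "eef_rot": TCP orientation; "wrist_force": force on the tool from outside, world axes, zero at the start; "torque": the same for the moment, N m; "opening": opening from 0.0 (shut) to 1.0 (fully open); "grasp_force": force on a finger pad.
Only numpy, scipy, OpenCV 4.12 (cv2) and the standard library are available. Lean on these libraries where they do the work, as an engineer would, in place of code of your own. Each camera call takes 0.05 s, during which the arm holds its last target. There are 200 camera calls.

TASK

Three identical closed screw tins stand on the cork spots of a plywood board, and one is clearly heavier than the other two. Working along the board from the end nearest the white drawer organiser, lift each tin straight up over its spot, a few centimetres, feel its weight, and set it back upright on its own spot without dropping it (the last one may stay in the hand if it is the heaviest). Then take the heaviest tin and finish while still holding it up, upright and still, about 15 cm (at least 10 cm) clear of the board and touching nothing but the gripper, with the other two on their spots and everything else on the bench left alone.

Things in the scene. Friction and masses are not known exactly. Their poses are not given: they have to be found in the camera images.
- board: fixed plywood board lying on the bench, 120 mm (x) by 380 mm (y) by 12 mm thick, with three brown cork spots of 80 mm diameter flush on its top, 125 mm apart along y; origin at the centre of its underside; its x points away from the robot (turned up to 0.35 rad), z up
- spot_l (a point): centre of the cork spot at the board's +y end (the robot's left), on the board's top face, 12 mm above the bench
- spot_m (a point): centre of the middle cork spot, on the board's top face
- spot_r (a point): centre of the cork spot at the board's -y end (the robot's right), on the board's top face
- tin_a_mid (a point): one of three identical closed screw tins: silver upright cylinder, 60 mm diameter, 80 mm tall, with a flat blue lid fixed shut; best gripped by the side of its upper half. The heaviest weighs 0.49 to 0.64 kg, the others 0.12 to 0.37 kg, and its spot changes every time. This point is the tin's centre, 40 mm above its underside; z along its axis
- tin_b_mid (a point): same kind of tin as tin_a and outwards identical; this point is its centre, 40 mm above its underside; z along its axis
- tin_c_mid (a point): same kind of tin as tin_a and outwards identical; this point is its centre, 40 mm above its underside; z along its axis
- tin_a: the same tin as point tin_a_mid; origin at the centre of its underside
- tin_b: the same tin as point tin_b_mid; origin at the centre of its underside
- tin_c: the same tin as point tin_c_mid; origin at the centre of its underside
- organiser: fixed white plastic two-drawer organiser with black round turning knobs on its front (+x, away from the robot), 160 mm deep (x), 200 mm wide (y), 150 mm tall; knobs stand out 29 mm; origin at the centre of its underside. It stands off either the +y or the -y end of the board, its centre 0.32 to 0.39 m from the board's. Not to be pushed
- cup: bystander: white ceramic cup, 80 mm diameter at the rim, 95 mm tall, with four fluorescent markers standing in it up to 165 mm high; origin at the centre of its underside; stands off the other end of the board
- tape: bystander: roll of kraft tape lying flat, 116 mm outside diameter, 48 mm high; origin at the centre of its underside; beyond the board
- block: bystander: wooden block 70 x 100 x 40 mm high; origin at the centre of its underside; beyond the board
- clamp: bystander: stainless steel bar clamp lying flat, about 80 x 180 mm, 16 mm high; origin at the middle of its bar, at its underside; beyond the board
There are look-alikes about, which are no part of the job. What is shaped like the tin_a but yellow is not meant. Leave any pink look-alike of the tin_c alone.

How it is judged:
By the outcome, as a careful person would: the job done as asked, in the order asked, and still so for the second after the job is handed in, while the arm keeps its last pose, push and grip.
It also fails if it takes over 67 s, if anything falls off the work surface, if the arm or the gripper's body presses on something with over 40 N, if the wrist force passes 120 N, or if a joint passes its speed limit or range.

## Working session

There is one attempt and no reset: what is moved stays moved. The work goes in short steps, Python scripts to look and compute and a tool call to move; the robot and the scene stay as the last step left them, time stands still between calls to the robot, and variables do not carry over. Pictures are saved under pics/ and viewed, at most 10 in all, crops included, and the job is handed in when it is done.

Besides the shell and the picture viewer there is one more tool, called after ">>>" as name(argument=value, ...) on one line, values as JSON. send_rows: Moves the arm, as the interface text tells. Its arguments: {"type":"object","properties":{"commands":{"type":"array"},"jaw":{"type":"number"}},"required":["commands"]}

```bash
ls; mkdir -p pics
cat > h.py <<'E'
import numpy as np, cv2
from bench import status, imaging, ctrl, models
def world(p,u,v,z=None):
    K=p["mtx"];T=p["pose"];u=np.atleast_1d(u);v=np.atleast_1d(v)
    d=p["depth"][v.astype(int),u.astype(int)]
    r=np.stack([(u-K[0,2])/K[0,0],(v-K[1,2])/K[1,1],np.ones(len(u))],1)
    if z is not None:
        R=r@T[:3,:3].T; return T[:3,3]+R*((z-T[2,3])/R[:,2])[:,None]
    return (r*d[:,None])@T[:3,:3].T+T[:3,3]
E
python3 - <<'E'
from h import *
o=status.get_obs();print({k:np.round(v,3).tolist() for k,v in o.items()},ctrl.grip_point_offset)
for n in("top","side"):
    p=imaging.camera(n);cv2.imwrite(f"pics/{n}0.png",p["image"]);print(n,np.round(p["pose"],3).tolist(),np.round(p["mtx"],1).tolist())
    for t in("tin_a","organiser","cup","board"):
        for r in models.regions_of(p,t):
            v,u=np.nonzero(r["region"]);w=world(p,u,v);w=w[p["depth"][v,u]>0]
            top=w[w[:,2]>np.percentile(w[:,2],90)-.01] if len(w) else w
            print(n,t,round(r["confidence"],2),np.round(r["centre"]),len(u),np.round([w.min(0),w.max(0),np.median(top,0),(top.min(0)+top.max(0))/2],3).tolist())
E
```

```text
pics
{'time_s': 0.0, 'q': [-1.385, 0.182, 1.608, 0.0, 1.354, -0.206], 'dq': [0.0, -0.001, -0.003, 0.0, -0.0, -0.001], 'joint_efforts': [-0.001, -44.488, -35.134, -0.0, 0.009, -0.0], 'eef_pos': [0.22, -0.531, 0.404], 'eef_rot': [-0.001, 0.981, 0.195, 0.0], 'wrist_force': [0.05, 0.094, -0.81], 'torque': [-0.017, -0.015, -0.005], 'grasp_force': 0.0, 'opening': 1.0} 0.1547
top [[0.073, -0.977, 0.201, 0.447], [-0.997, -0.072, 0.016, 0.013], [-0.001, -0.201, -0.98, 0.986], [0.0, 0.0, 0.0, 1.0]] [[362.0, 0.0, 316.9], [0.0, 362.0, 202.1], [0.0, 0.0, 1.0]]
top tin_a 0.98 [329. 142.] 578 [[0.775, -0.021, 0.001], [0.835, 0.039, 0.086], [0.804, 0.01, 0.08], [0.806, 0.009, 0.08]]
top tin_a 0.74 [312. 252.] 519 [[0.471, -0.003, 0.01], [0.54, 0.061, 0.098], [0.501, 0.029, 0.092], [0.501, 0.029, 0.093]]
top tin_a 0.73 [266. 238.] 579 [[0.505, 0.117, 0.01], [0.564, 0.179, 0.097], [0.534, 0.148, 0.092], [0.534, 0.148, 0.091]]
top tin_a 0.67 [213. 268.] 695 [[0.413, 0.257, -0.005], [0.477, 0.347, 0.086], [0.443, 0.287, 0.08], [0.443, 0.288, 0.079]]
top tin_a 0.58 [361. 275.] 529 [[0.428, -0.121, 0.015]
[... 1203 characters left out ...]
 0.04, 0.083], [0.801, 0.013, 0.078], [0.801, 0.009, 0.076]]
side tin_a 0.61 [356. 213.] 617 [[0.46, -0.09, -0.004], [0.537, 0.06, 0.094], [0.497, 0.032, 0.09], [0.497, 0.029, 0.088]]
side organiser 0.69 [390. 144.] 3239 [[0.273, -0.705, -0.007], [0.519, -0.221, 0.153], [0.399, -0.322, 0.148], [0.401, -0.334, 0.147]]
side organiser 0.18 [352. 238.] 1998 [[0.38, -0.162, -0.005], [0.604, 0.224, 0.091], [0.489, 0.083, 0.01], [0.492, 0.031, 0.047]]
side cup 0.77 [296. 303.] 1283 [[0.545, 0.276, -0.004], [0.639, 0.412, 0.164], [0.581, 0.364, 0.159], [0.588, 0.372, 0.153]]
side board 0.95 [353. 233.] 1977 [[0.386, -0.162, -0.005], [0.604, 0.223, 0.092], [0.491, 0.086, 0.01], [0.495, 0.031, 0.047]]
```

View pics/top0.png

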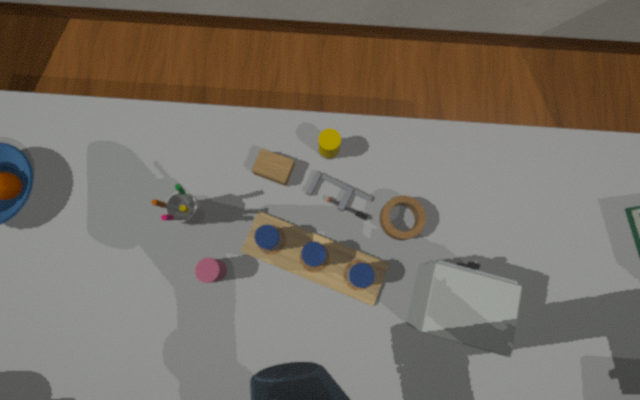

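View pics/side0.png

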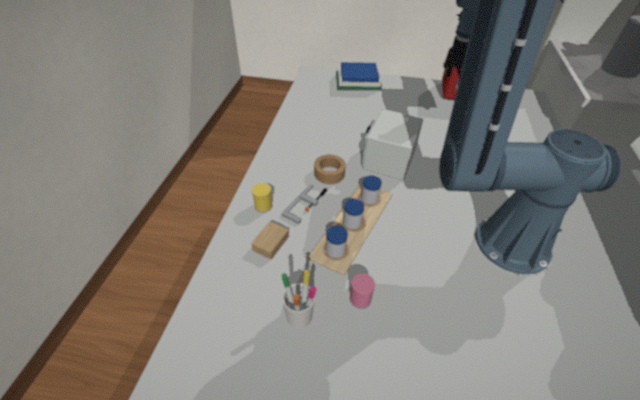

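The organiser stands at the -y end, so the order is right, middle, left.

- **Candidates in the top picture:** blue-lidded tins at (361,275), (312,252) and (266,238), yellow at (329,142), pink at (213,268).
- **Choice:** the three blue-lidded tins on the board.
- **Bystanders:** cup at (183,204), tape at (402,217), block at (273,166) and clamp at (340,190). The side view agrees.

First I turn the tool so the fingers close across the board.

```bash
cat >> h.py <<'E'
from scipy.spatial.transform import Rotation as Rn
YAW=np.deg2rad(-17.6)
TINS={'r':(.456,-.092),'m':(.499,.029),'l':(.532,.148)}
def togo(x,y,z):
    o=status.get_obs();w,a,b,c=o["eef_rot"];R=Rn.from_quat([a,b,c,w])
    d=R.inv().apply(np.array([x,y,z])-o["eef_pos"])/.03
    G=Rn.from_matrix(np.array([[-np.sin(YAW)*1,np.cos(YAW),0],[np.cos(YAW),np.sin(YAW),0],[0,0,-1]]).T)
    cx=np.array([-np.sin(YAW),np.cos(YAW),0]);cy=np.array([np.cos(YAW),np.sin(YAW),0])
    G=Rn.from_matrix(np.stack([cx,cy,np.cross(cx,cy)],1))
    print("t",round(o["time_s"],2),"shift units",np.round(d,2),"turn units",np.round((R.inv()*G).as_rotvec()/.1,2),"F",np.round(o["wrist_force"],2),"open",round(o["opening"],3),"gf",round(o["grasp_force"],1),"p",np.round(o["eef_pos"],3))
E
sed -i '/G=Rn.from_matrix(np.array/d' h.py
python3 - <<'E'
from h import *
togo(*TINS['r'],.405)
p=imaging.camera("top");cv2.imwrite("pics/crop.png",cv2.resize(p["image"][120:310,190:410],None,fx=3,fy=3))
E
```

```text
t 0.5 shift units [ 1.288e+01 -1.053e+01 -1.000e-02] turn units [-0.   -0.   -8.72] F [-0.73  0.08 -0.3 ] open 0.996 gf 0.0 p [ 0.22  -0.531  0.405]
```

View pics/crop.png

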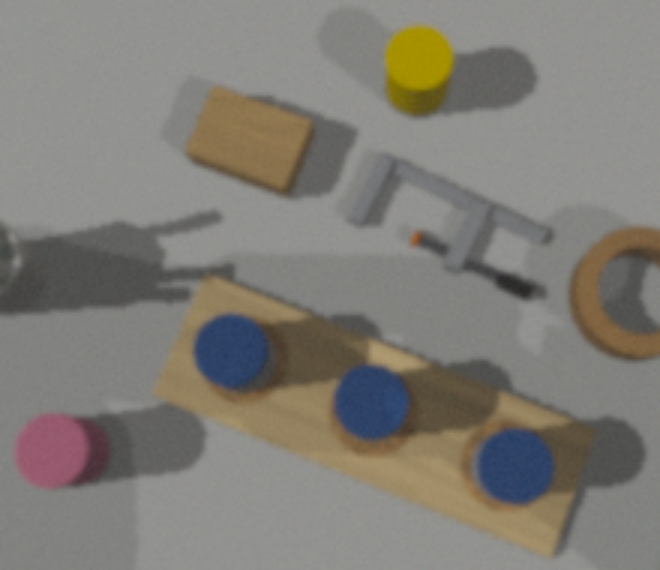

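The crop shows three blue lids on the cork spots, at crop pixels (515,465), (372,402) and (232,352). The pink and yellow look-alikes stand off the board.

>>> send_rows(commands=[[[0,0,0,0,0,-1],[0,0,0,0,0,-1],[0,0,0,0,0,-1],[0,0,0,0,0,-1],[0,0,0,0,0,-1],[0,0,0,0,0,-1],[0,0,0,0,0,-1],[0,0,0,0,0,-1]]], jaw=1)

```text
time_s: 1.22
eef_pos: [0.2196, -0.5314, 0.4047]
eef_rot: [0.0, 0.826, 0.563, -0.0]
wrist_force: [-0.1, -0.7, 1.0]
opening: 0.999
grasp_force: 0.0
```

>>> send_rows(commands=[[[0,0,0,0,0,-0.72],[0,0,0,0,0,0],[0,0,0,0,0,0]]])

```text
time_s: 1.47
eef_pos: [0.2196, -0.5314, 0.4047]
eef_rot: [0.0, 0.808, 0.59, -0.0]
wrist_force: [-0.1, 0.0, 0.2]
opening: 1.003
grasp_force: 0.0
```

```bash
python3 -c "
from h import *
togo(*TINS['r'],.405)"
```

```text
t 1.47 shift units [ 1.635e+01  3.050e+00 -1.000e-02] turn units [ 0.    0.   -0.02] F [-0.11  0.    0.24] open 1.003 gf 0.0 p [ 0.22  -0.531  0.405]
```

>>> send_rows(commands=[[[0.5,0.1,0,0,0,0],[0.9,0.17,0,0,0,0],[0.9,0.17,0,0,0,0],[0.9,0.17,0,0,0,0],[0.9,0.17,0,0,0,0],[0.9,0.17,0,0,0,0],[0.9,0.17,0,0,0,0],[0.9,0.17,0,0,0,0]]])

```text
time_s: 2.13
eef_pos: [0.3187, -0.3466, 0.4047]
eef_rot: [0.0, 0.807, 0.59, 0.0]
wrist_force: [0.3, -0.8, -0.4]
opening: 0.997
grasp_force: 0.0
```

>>> send_rows(commands=[[[0.9,0.17,0,0,0,0],[0.9,0.17,0,0,0,0],[0.9,0.17,0,0,0,0],[0.9,0.17,0,0,0,0],[0.9,0.17,0,0,0,0],[0.9,0.17,0,0,0,0],[0.9,0.17,0,0,0,0],[0.9,0.17,0,0,0,0]]])

```text
time_s: 2.8
eef_pos: [0.4224, -0.153, 0.4048]
eef_rot: [0.0, 0.807, 0.59, 0.0]
wrist_force: [0.8, 0.1, 0.5]
opening: 1.001
grasp_force: 0.0
```

>>> send_rows(commands=[[[0.9,0.17,0,0,0,0],[0.9,0.17,0,0,0,0],[0.5,0.1,0,0,0,0],[0,0,0,0,0,0],[0,0,0,0,0,0]]])

```text
time_s: 3.22
eef_pos: [0.4556, -0.0922, 0.4046]
eef_rot: [-0.0, 0.807, 0.591, -0.0]
wrist_force: [-0.6, -0.5, 0.8]
opening: 0.999
grasp_force: 0.0
```

Run:
```python
from h import *
togo(*TINS['r'],.32)
p=imaging.camera("wrist");cv2.imwrite("pics/w.png",p["image"])
for r in models.regions_of(p,"tin_a"):
    v,u=np.nonzero(r["region"]);w=world(p,u,v);w=w[p["depth"][v,u]>0]
    top=w[(w[:,2]>.082)&(w[:,2]<.1)]
    if len(top)>50: print(np.round((top.min(0)+top.max(0))/2,4),len(top),r["confidence"],r["centre"], np.round(np.ptp(top,axis=0),3))
```

```text
t 3.22 shift units [0.01 0.01 2.82] turn units [-0.    0.    0.02] F [-0.59 -0.52  0.84] open 0.999 gf 0.0 p [ 0.456 -0.092  0.405]
[0.4991 0.0264 0.0895] 4247 0.87 [326.2, 40.8] [0.06  0.061 0.014]
```

View pics/w.png

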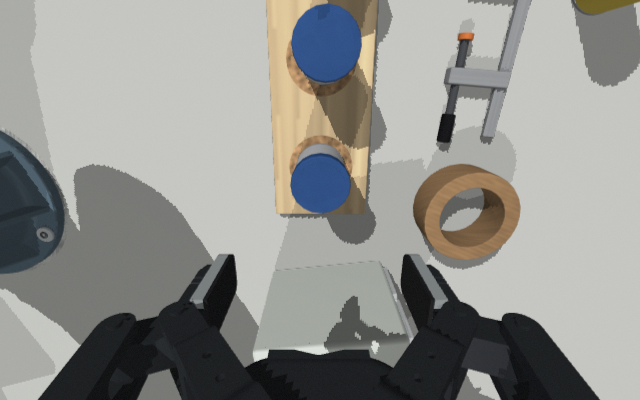

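The wrist view shows the right tin's lid at (320,183), centred between the fingers (about x = 320). I check its position from the blue pixels.

```bash
cat >> h.py <<'E'
def lids(n):
    p=imaging.camera(n);hsv=cv2.cvtColor(p["image"],cv2.COLOR_BGR2HSV)
    m=cv2.inRange(hsv,(105,120,40),(125,255,255));k,l,s,c=cv2.connectedComponentsWithStats(m)
    for i in range(1,k):
        if s[i,4]>200:
            v,u=np.nonzero(l==i);w=world(p,u,v);w=w[p["depth"][v,u]>0]
            zt=np.median(w[:,2]);g=w[abs(w[:,2]-zt)<.006]
            if len(g) and zt<.5 and np.ptp(g,axis=0).max()<.09: print(n,np.round(c[i]),np.round((g.min(0)+g.max(0))/2,4)[:2],"z",round(zt,4),np.round(np.ptp(g,axis=0),3))
E
python3 -c "
from h import *
lids('wrist');lids('top')"
```

```text
wrist [326.  41.] [0.4993 0.0265] z 0.0935 [0.06  0.06  0.006]
wrist [320. 181.] [ 0.4562 -0.0936] z 0.0934 [0.06  0.06  0.009]
top [266. 236.] [0.5352 0.1465] z 0.0925 [0.053 0.053 0.009]
top [313. 254.] [0.5011 0.0272] z 0.0924 [0.054 0.053 0.009]
```

Position confirmed. Descend to TCP z ≈ 0.215.

>>> send_rows(commands=[[[0,0,0.5,0,0,0],[0,0,0.9,0,0,0],[0,0,0.9,0,0,0],[0,0,0.9,0,0,0],[0,0,0.9,0,0,0],[0,0,0.7,0,0,0],[0,0,0.5,0,0,0],[0,0,0.4,0,0,0]]])

```text
time_s: 4.08
eef_pos: [0.4549, -0.094, 0.2321]
eef_rot: [-0.001, 0.808, 0.59, -0.001]
wrist_force: [1.0, 0.2, 0.4]
opening: 1.0
grasp_force: 0.0
```

>>> send_rows(commands=[[[0,0,0.3,0,0,0],[0,0,0.3,0,0,0],[0,0,0,0,0,0]]])

```text
time_s: 4.33
eef_pos: [0.455, -0.0936, 0.2143]
eef_rot: [-0.001, 0.807, 0.59, -0.001]
wrist_force: [-0.9, 0.6, -0.7]
opening: 0.998
grasp_force: 0.0
```

>>> send_rows(commands=[[[0,0,0,0,0,0],[0,0,0,0,0,0],[0,0,0,0,0,0],[0,0,0,0,0,0],[0,0,0,0,0,0],[0,0,0,0,0,0],[0,0,0,0,0,0],[0,0,0,0,0,0]]], jaw=0)

```text
time_s: 5.0
eef_pos: [0.4564, -0.0937, 0.2168]
eef_rot: [0.001, 0.807, 0.591, 0.0]
wrist_force: [-0.2, -0.9, 5.9]
opening: 0.689
grasp_force: 65.0
```

>>> send_rows(commands=[[[0,0,-0.2,0,0,0],[0,0,-0.3,0,0,0],[0,0,-0.4,0,0,0],[0,0,-0.4,0,0,0],[0,0,-0.3,0,0,0],[0,0,-0.2,0,0,0],[0,0,0,0,0,0],[0,0,0,0,0,0]]])

```text
time_s: 5.67
eef_pos: [0.4556, -0.0932, 0.2698]
eef_rot: [0.0, 0.807, 0.591, 0.0]
wrist_force: [-0.1, -0.3, -5.6]
opening: 0.692
grasp_force: 65.8
```

>>> send_rows(commands=[[[0,0,0,0,0,0],[0,0,0,0,0,0],[0,0,0,0,0,0],[0,0,0,0,0,0],[0,0,0,0,0,0],[0,0,0,0,0,0]]])

```text
time_s: 6.17
eef_pos: [0.4557, -0.0933, 0.2695]
eef_rot: [-0.0, 0.807, 0.591, -0.0]
wrist_force: [-0.4, -0.4, -5.7]
opening: 0.687
grasp_force: 65.8
```

>>> send_rows(commands=[[[0,0,0,0,0,0],[0,0,0,0,0,0],[0,0,0,0,0,0],[0,0,0,0,0,0]]])

```text
time_s: 6.5
eef_pos: [0.4557, -0.0933, 0.2697]
eef_rot: [0.0, 0.807, 0.591, 0.0]
wrist_force: [0.1, 0.5, -5.0]
opening: 0.686
grasp_force: 65.8
```

```bash
python3 -c "
from h import *
f=[]
for i in range(4):
    lids('side'); o=status.get_obs(); f.append([*o['wrist_force'],*o['joint_efforts'][1:3]])
print(np.round(np.mean(f,0),2),np.round(np.std(f,0),2))
togo(*TINS['r'],.215)"
```

```text
side [354. 207.] [0.4996 0.0318] z 0.0907 [0.052 0.056 0.01 ]
side [337. 234.] [0.5327 0.148 ] z 0.0907 [0.052 0.058 0.01 ]
side [354. 207.] [0.4994 0.0316] z 0.0902 [0.052 0.055 0.011]
side [337. 234.] [0.5325 0.1484] z 0.0902 [0.053 0.06  0.01 ]
side [354. 207.] [0.4991 0.0306] z 0.0907 [0.051 0.057 0.01 ]
side [337. 234.] [0.5327 0.147 ] z 0.0904 [0.054 0.061 0.01 ]
side [354. 207.] [0.4993 0.0306] z 0.0906 [0.052 0.057 0.01 ]
side [337. 234.] [0.5327 0.1484] z 0.0907 [0.054 0.06  0.01 ]
[ -0.09  -0.2   -4.92 -37.22 -31.17] [0.17 0.42 0.23 0.   0.  ]
t 6.7 shift units [ 0.04 -0.    1.82] turn units [-0.  0.  0.] F [ 0.07 -0.49 -5.04] open 0.689 gf 65.8 p [ 0.456 -0.093  0.27 ]
```

About 5.2 N, or 0.53 kg. Set it back gently.

>>> send_rows(commands=[[[0,0,0.3,0,0,0],[0,0,0.4,0,0,0],[0,0,0.4,0,0,0],[0,0,0.3,0,0,0],[0,0,0.15,0,0,0],[0,0,0.1,0,0,0],[0,0,0.05,0,0,0],[0,0,0.03,0,0,0]]])

```text
time_s: 7.37
eef_pos: [0.4559, -0.0934, 0.2178]
eef_rot: [0.0, 0.807, 0.591, 0.0]
wrist_force: [0.8, -0.3, -4.7]
opening: 0.688
grasp_force: 65.8
```

>>> send_rows(commands=[[[0,0,0.03,0,0,0],[0,0,0,0,0,0],[0,0,0,0,0,0]]])

```text
time_s: 7.62
eef_pos: [0.4559, -0.0934, 0.2172]
eef_rot: [0.0, 0.807, 0.591, 0.0]
wrist_force: [-1.0, -0.0, -5.6]
opening: 0.688
grasp_force: 65.8
```

>>> send_rows(commands=[[[0,0,0.03,0,0,0],[0,0,0.03,0,0,0],[0,0,0,0,0,0]]])

```text
time_s: 7.87
eef_pos: [0.4561, -0.0934, 0.2168]
eef_rot: [0.0, 0.807, 0.591, -0.0]
wrist_force: [-6.3, 2.3, 12.2]
opening: 0.689
grasp_force: 67.6
```

>>> send_rows(commands=[[[0,0,0.03,0,0,0],[0,0,0,0,0,0],[0,0,0,0,0,0]]])

```text
time_s: 8.12
eef_pos: [0.4562, -0.0934, 0.2167]
eef_rot: [0.0, 0.807, 0.591, -0.0]
wrist_force: [-11.3, 3.6, 23.4]
opening: 0.689
grasp_force: 68.5
```

>>> send_rows(commands=[[[0,0,-0.05,0,0,0],[0,0,0,0,0,0],[0,0,0,0,0,0]]])

```text
time_s: 8.37
eef_pos: [0.4563, -0.0935, 0.2168]
eef_rot: [0.001, 0.807, 0.591, 0.0]
wrist_force: [-1.5, 0.3, 8.7]
opening: 0.692
grasp_force: 66.8
```

>>> send_rows(commands=[[[0,0,0,0,0,0],[0,0,0,0,0,0],[0,0,0,0,0,0],[0,0,0,0,0,0],[0,0,0,0,0,0],[0,0,0,0,0,0]]], jaw=1)

```text
time_s: 8.87
eef_pos: [0.4557, -0.0933, 0.2156]
eef_rot: [-0.0, 0.807, 0.591, -0.0]
wrist_force: [-0.2, -0.1, -0.0]
opening: 0.998
grasp_force: 0.0
```

>>> send_rows(commands=[[[0,0,-0.3,0,0,0],[0,0,-0.5,0,0,0],[0,0,-0.8,0,0,0],[0,0,-0.9,0,0,0],[0,0,-0.8,0,0,0],[0,0,-0.5,0,0,0],[0,0,0,0,0,0],[0,0,0,0,0,0]]])

```text
time_s: 9.53
eef_pos: [0.4559, -0.0934, 0.3307]
eef_rot: [0.001, 0.807, 0.591, 0.001]
wrist_force: [0.9, 0.6, -0.5]
opening: 1.0
grasp_force: 0.0
```

```bash
python3 -c "
from h import *
lids('wrist')
togo(.499,.0275,.32)"
```

```text
wrist [326.  33.] [0.4988 0.021 ] z 0.0935 [0.06  0.05  0.008]
wrist [318. 207.] [ 0.4558 -0.0937] z 0.0933 [0.06  0.06  0.009]
t 9.58 shift units [4.27 0.17 0.32] turn units [-0. -0.  0.] F [-0.25 -0.42 -0.27] open 1.002 gf 0.0 p [ 0.455 -0.093  0.329]
```

Right tin is back upright in place. Next, the middle one.

>>> send_rows(commands=[[[0.5,0.02,0,0,0,0],[0.9,0.04,0,0,0,0],[0.9,0.04,0,0,0,0],[0.9,0.04,0,0,0,0],[0.7,0.03,0,0,0,0],[0.37,0,0,0,0,0],[0,0,0,0,0,0],[0,0,0,0,0,0]]])

```text
time_s: 10.25
eef_pos: [0.4989, 0.0274, 0.3285]
eef_rot: [-0.001, 0.806, 0.591, -0.001]
wrist_force: [-0.2, -1.1, 0.2]
opening: 1.002
grasp_force: 0.0
```

```bash
python3 -c "
from h import *
lids('wrist')
togo(.499,.0275,.216)"
```

```text
wrist [315.  36.] [0.5328 0.1419] z 0.0935 [0.06  0.052 0.006]
wrist [321. 208.] [0.4996 0.0273] z 0.0933 [0.06  0.06  0.008]
wrist [315. 331.] [ 0.4565 -0.0855] z 0.093 [0.06  0.045 0.008]
t 10.3 shift units [0.03 0.   3.76] turn units [-0.02  0.01  0.01] F [ 0.33  0.35 -0.22] open 1.001 gf 0.0 p [0.499 0.027 0.329]
```

>>> send_rows(commands=[[[0,0,0.4,0,0,0],[0,0,0.7,0,0,0],[0,0,0.7,0,0,0],[0,0,0.7,0,0,0],[0,0,0.5,0,0,0],[0,0,0.4,0,0,0],[0,0,0.3,0,0,0],[0,0,0.05,0,0,0]]])

```text
time_s: 10.97
eef_pos: [0.4984, 0.0263, 0.2155]
eef_rot: [-0.001, 0.807, 0.59, -0.001]
wrist_force: [0.4, 0.6, 0.7]
opening: 1.004
grasp_force: 0.0
```

>>> send_rows(commands=[[[0,0,0,0,0,0],[0,0,0,0,0,0],[0,0,0,0,0,0],[0,0,0,0,0,0],[0,0,0,0,0,0],[0,0,0,0,0,0],[0,0,0,0,0,0],[0,0,0,0,0,0]]], jaw=0)

```text
time_s: 11.63
eef_pos: [0.5, 0.027, 0.2183]
eef_rot: [0.001, 0.807, 0.591, 0.001]
wrist_force: [0.6, -2.0, 5.7]
opening: 0.687
grasp_force: 65.1
```

>>> send_rows(commands=[[[0,0,-0.2,0,0,0],[0,0,-0.3,0,0,0],[0,0,-0.4,0,0,0],[0,0,-0.4,0,0,0],[0,0,-0.3,0,0,0],[0,0,-0.2,0,0,0],[0,0,0,0,0,0],[0,0,0,0,0,0]]])

```text
time_s: 12.3
eef_pos: [0.4992, 0.0273, 0.2713]
eef_rot: [0.0, 0.807, 0.591, 0.0]
wrist_force: [0.8, -0.2, -3.7]
opening: 0.687
grasp_force: 65.2
```

>>> send_rows(commands=[[[0,0,0,0,0,0],[0,0,0,0,0,0],[0,0,0,0,0,0],[0,0,0,0,0,0],[0,0,0,0,0,0],[0,0,0,0,0,0],[0,0,0,0,0,0],[0,0,0,0,0,0]]])

```text
time_s: 12.97
eef_pos: [0.4993, 0.0273, 0.2711]
eef_rot: [-0.0, 0.807, 0.591, -0.0]
wrist_force: [0.7, 0.2, -3.6]
opening: 0.688
grasp_force: 65.2
```

```bash
python3 -c "
from h import *
f=[]
for i in range(4):
    imaging.camera('side'); o=status.get_obs(); f.append([*o['wrist_force'],*o['joint_efforts'][1:3]])
print(np.round(np.mean(f,0),2),np.round(np.std(f,0),2))
lids('side')
togo(.499,.0275,.216)"
```

```text
[  0.11  -0.5   -4.06 -40.58 -30.86] [0.51 0.39 0.45 0.01 0.  ]
side [354. 195.] [0.5015 0.0296] z 0.1433 [0.054 0.055 0.01 ]
side [337. 235.] [0.5325 0.1467] z 0.0904 [0.052 0.061 0.011]
t 13.22 shift units [ 0.01 -0.01  1.84] turn units [-0. -0.  0.] F [ 1.28 -0.26 -3.5 ] open 0.693 gf 65.2 p [0.499 0.027 0.271]
```

Middle is about 3.8 N, or 0.38 kg. Set it down.

>>> send_rows(commands=[[[0,0,0.3,0,0,0],[0,0,0.4,0,0,0],[0,0,0.4,0,0,0],[0,0,0.3,0,0,0],[0,0,0.15,0,0,0],[0,0,0.1,0,0,0],[0,0,0.06,0,0,0],[0,0,0.05,0,0,0]]])

```text
time_s: 13.88
eef_pos: [0.4995, 0.0272, 0.2185]
eef_rot: [0.0, 0.807, 0.591, 0.0]
wrist_force: [-0.8, -0.1, -2.8]
opening: 0.691
grasp_force: 65.2
```

>>> send_rows(commands=[[[0,0,0.03,0,0,0],[0,0,0,0,0,0],[0,0,0,0,0,0]]])

```text
time_s: 14.13
eef_pos: [0.4996, 0.0272, 0.2183]
eef_rot: [0.0, 0.807, 0.591, 0.0]
wrist_force: [-2.2, 0.6, 3.5]
opening: 0.685
grasp_force: 65.7
```

Touched down; release and move up.

>>> send_rows(commands=[[[0,0,0,0,0,0],[0,0,0,0,0,0],[0,0,0,0,0,0],[0,0,0,0,0,0],[0,0,0,0,0,0],[0,0,0,0,0,0]]], jaw=1)

```text
time_s: 14.63
eef_pos: [0.4994, 0.0272, 0.2175]
eef_rot: [0.0, 0.807, 0.591, 0.0]
wrist_force: [0.3, 0.1, 1.0]
opening: 0.996
grasp_force: 0.0
```

>>> send_rows(commands=[[[0,0,-0.3,0,0,0],[0,0,-0.5,0,0,0],[0,0,-0.8,0,0,0],[0,0,-0.9,0,0,0],[0,0,-0.8,0,0,0],[0,0,-0.5,0,0,0],[0,0,0,0,0,0],[0,0,0,0,0,0]]])

```text
time_s: 15.3
eef_pos: [0.4995, 0.0272, 0.3326]
eef_rot: [0.001, 0.807, 0.591, 0.001]
wrist_force: [-0.7, 0.7, -0.5]
opening: 0.999
grasp_force: 0.0
```

```bash
python3 -c "
from h import *
lids('wrist')
togo(.533,.147,.33)"
```

```text
wrist [312.  36.] [0.5325 0.1427] z 0.0935 [0.06  0.054 0.006]
wrist [318. 206.] [0.4989 0.0279] z 0.0933 [0.06  0.06  0.009]
wrist [313. 329.] [ 0.456  -0.0876] z 0.0931 [0.061 0.05  0.008]
t 15.35 shift units [ 4.15 -0.13  0.04] turn units [-0. -0.  0.] F [-0.38 -0.33 -0.21] open 1.002 gf 0.0 p [0.499 0.027 0.331]
```

>>> send_rows(commands=[[[0.5,-0.02,0,0,0,0],[0.9,-0.03,0,0,0,0],[0.9,-0.03,0,0,0,0],[0.9,-0.03,0,0,0,0],[0.6,-0.02,0,0,0,0],[0.35,0,0,0,0,0],[0,0,0,0,0,0],[0,0,0,0,0,0]]])

```text
time_s: 16.02
eef_pos: [0.5328, 0.147, 0.3303]
eef_rot: [-0.0, 0.807, 0.591, -0.001]
wrist_force: [0.0, -0.1, -0.5]
opening: 0.999
grasp_force: 0.0
```

```bash
python3 -c "
from h import *
lids('wrist')
togo(.533,.147,.216)"
```

```text
wrist [321. 208.] [0.5333 0.1467] z 0.0934 [0.06  0.06  0.008]
wrist [324. 328.] [0.4996 0.0331] z 0.0931 [0.06  0.051 0.008]
t 16.07 shift units [0.02 0.01 3.82] turn units [-0.02  0.01  0.  ] F [-0.55 -0.59 -0.86] open 0.999 gf 0.0 p [0.533 0.147 0.331]
```

>>> send_rows(commands=[[[0,0,0.4,0,0,0],[0,0,0.7,0,0,0],[0,0,0.7,0,0,0],[0,0,0.7,0,0,0],[0,0,0.5,0,0,0],[0,0,0.4,0,0,0],[0,0,0.3,0,0,0],[0,0,0.1,0,0,0]]])

```text
time_s: 16.73
eef_pos: [0.5326, 0.1464, 0.2157]
eef_rot: [-0.001, 0.807, 0.59, -0.001]
wrist_force: [-0.2, 0.0, 0.3]
opening: 0.996
grasp_force: 0.0
```

>>> send_rows(commands=[[[0,0,0,0,0,0],[0,0,0,0,0,0],[0,0,0,0,0,0],[0,0,0,0,0,0],[0,0,0,0,0,0],[0,0,0,0,0,0],[0,0,0,0,0,0],[0,0,0,0,0,0]]], jaw=0)

```text
time_s: 17.4
eef_pos: [0.5338, 0.1472, 0.2186]
eef_rot: [0.001, 0.807, 0.591, 0.001]
wrist_force: [0.3, -0.3, 5.9]
opening: 0.689
grasp_force: 64.7
```

>>> send_rows(commands=[[[0,0,-0.2,0,0,0],[0,0,-0.3,0,0,0],[0,0,-0.4,0,0,0],[0,0,-0.4,0,0,0],[0,0,-0.3,0,0,0],[0,0,-0.2,0,0,0],[0,0,0,0,0,0],[0,0,0,0,0,0]]])

```text
time_s: 18.07
eef_pos: [0.5333, 0.1471, 0.272]
eef_rot: [0.0, 0.807, 0.591, 0.0]
wrist_force: [-0.4, 1.0, -2.8]
opening: 0.692
grasp_force: 64.8
```

>>> send_rows(commands=[[[0,0,0,0,0,0],[0,0,0,0,0,0],[0,0,0,0,0,0],[0,0,0,0,0,0],[0,0,0,0,0,0],[0,0,0,0,0,0],[0,0,0,0,0,0],[0,0,0,0,0,0]]])

```text
time_s: 18.73
eef_pos: [0.5332, 0.1471, 0.2714]
eef_rot: [-0.0, 0.807, 0.591, -0.0]
wrist_force: [-0.4, -0.0, -2.8]
opening: 0.691
grasp_force: 64.8
```

```bash
python3 -c "
from h import *
f=[]
for i in range(4):
    imaging.camera('side'); o=status.get_obs(); f.append([*o['wrist_force'],*o['joint_efforts'][1:3]])
print(np.round(np.mean(f,0),2),np.round(np.std(f,0),2))
togo(.533,.147,.216)"
```

```text
[ 2.100e-01  4.000e-02 -2.400e+00 -4.625e+01 -3.111e+01] [0.62 0.37 0.4  0.01 0.  ]
t 18.93 shift units [-0.01 -0.01  1.85] turn units [-0. -0.  0.] F [ 1.23  0.11 -1.98] open 0.69 gf 64.8 p [0.533 0.147 0.271]
```

Left is about 2.6 N, so the right tin (5.2 N) is clearly the heaviest. Set the left one back.

>>> send_rows(commands=[[[0,0,0.3,0,0,0],[0,0,0.4,0,0,0],[0,0,0.4,0,0,0],[0,0,0.3,0,0,0],[0,0,0.15,0,0,0],[0,0,0.1,0,0,0],[0,0,0.06,0,0,0],[0,0,0.05,0,0,0]]])

```text
time_s: 19.6
eef_pos: [0.5334, 0.1471, 0.2186]
eef_rot: [0.0, 0.807, 0.591, 0.0]
wrist_force: [-0.2, -0.5, -1.3]
opening: 0.687
grasp_force: 64.9
```

>>> send_rows(commands=[[[0,0,0.03,0,0,0],[0,0,0,0,0,0],[0,0,0,0,0,0]]])

```text
time_s: 19.85
eef_pos: [0.5334, 0.1472, 0.2185]
eef_rot: [0.0, 0.807, 0.591, 0.0]
wrist_force: [-2.6, -0.7, 2.2]
opening: 0.688
grasp_force: 65.1
```

>>> send_rows(commands=[[[0,0,0,0,0,0],[0,0,0,0,0,0],[0,0,0,0,0,0],[0,0,0,0,0,0],[0,0,0,0,0,0],[0,0,0,0,0,0]]], jaw=1)

```text
time_s: 20.35
eef_pos: [0.5332, 0.1471, 0.2178]
eef_rot: [0.0, 0.807, 0.591, 0.0]
wrist_force: [1.2, -0.8, -0.4]
opening: 1.0
grasp_force: 0.0
```

>>> send_rows(commands=[[[0,0,-0.3,0,0,0],[0,0,-0.5,0,0,0],[0,0,-0.8,0,0,0],[0,0,-0.9,0,0,0],[0,0,-0.8,0,0,0],[0,0,-0.5,0,0,0],[0,0,0,0,0,0],[0,0,0,0,0,0]]])

```text
time_s: 21.02
eef_pos: [0.5334, 0.1472, 0.3331]
eef_rot: [0.001, 0.807, 0.591, 0.001]
wrist_force: [-1.0, 0.3, 0.2]
opening: 0.996
grasp_force: 0.0
```

```bash
python3 -c "
from h import *
lids('wrist')
togo(.456,-.0935,.33)"
```

```text
wrist [318. 207.] [0.5325 0.1471] z 0.0933 [0.06  0.06  0.008]
wrist [322. 327.] [0.4994 0.0325] z 0.0931 [0.06  0.053 0.009]
t 21.07 shift units [-8.42 -0.02  0.05] turn units [-0. -0.  0.] F [-0.68 -0.09 -0.79] open 0.998 gf 0.0 p [0.533 0.147 0.332]
```

>>> send_rows(commands=[[[-0.5,0,0,0,0,0],[-0.9,0,0,0,0,0],[-0.9,0,0,0,0,0],[-0.9,0,0,0,0,0],[-0.9,0,0,0,0,0],[-0.9,0,0,0,0,0],[-0.9,0,0,0,0,0],[-0.9,0,0,0,0,0]]])

```text
time_s: 21.73
eef_pos: [0.4703, -0.0483, 0.33]
eef_rot: [-0.001, 0.807, 0.591, -0.001]
wrist_force: [0.1, -0.6, 0.3]
opening: 1.003
grasp_force: 0.0
```

>>> send_rows(commands=[[[-0.9,0,0,0,0,0],[-0.5,0,0,0,0,0],[-0.2,0,0,0,0,0],[0,0,0,0,0,0],[0,0,0,0,0,0]]])

```text
time_s: 22.15
eef_pos: [0.4569, -0.0927, 0.3309]
eef_rot: [-0.001, 0.807, 0.59, -0.0]
wrist_force: [0.8, 0.4, 0.2]
opening: 1.002
grasp_force: 0.0
```

```bash
python3 -c "
from h import *
lids('wrist')
togo(.456,-.0935,.216)"
```

```text
wrist [326.  33.] [0.4988 0.022 ] z 0.0935 [0.06  0.05  0.006]
wrist [319. 209.] [ 0.4559 -0.0937] z 0.0933 [0.06  0.061 0.009]
t 22.2 shift units [-0.05 -0.02  3.84] turn units [-0.01 -0.01  0.  ] F [ 0.21 -0.03  0.68] open 0.998 gf 0.0 p [ 0.457 -0.092  0.331]
```

>>> send_rows(commands=[[[-0.05,-0.02,0.4,0,0,0],[0,0,0.7,0,0,0],[0,0,0.7,0,0,0],[0,0,0.7,0,0,0],[0,0,0.5,0,0,0],[0,0,0.4,0,0,0],[0,0,0.3,0,0,0],[0,0,0.1,0,0,0]]])

```text
time_s: 22.87
eef_pos: [0.4557, -0.0932, 0.2163]
eef_rot: [-0.001, 0.806, 0.591, -0.001]
wrist_force: [-0.1, -0.4, 0.3]
opening: 1.004
grasp_force: 0.0
```

>>> send_rows(commands=[[[0,0,0,0,0,0],[0,0,0,0,0,0],[0,0,0,0,0,0],[0,0,0,0,0,0],[0,0,0,0,0,0],[0,0,0,0,0,0],[0,0,0,0,0,0],[0,0,0,0,0,0]]], jaw=0)

```text
time_s: 23.53
eef_pos: [0.4564, -0.0943, 0.2187]
eef_rot: [0.0, 0.807, 0.591, 0.0]
wrist_force: [-2.4, 3.4, 5.9]
opening: 0.692
grasp_force: 65.2
```

>>> send_rows(commands=[[[0,0,-0.2,0,0,0],[0,0,-0.4,0,0,0],[0,0,-0.5,0,0,0],[0,0,-0.6,0,0,0],[0,0,-0.6,0,0,0],[0,0,-0.6,0,0,0],[0,0,-0.6,0,0,0],[0,0,-0.6,0,0,0]]])

```text
time_s: 24.2
eef_pos: [0.4554, -0.0942, 0.3412]
eef_rot: [-0.001, 0.807, 0.591, -0.0]
wrist_force: [-0.6, 0.2, -5.0]
opening: 0.688
grasp_force: 65.9
```

>>> send_rows(commands=[[[0,0,-0.5,0,0,0],[0,0,-0.3,0,0,0],[0,0,-0.2,0,0,0],[0,0,0,0,0,0],[0,0,0,0,0,0],[0,0,0,0,0,0],[0,0,0,0,0,0],[0,0,0,0,0,0]]])

```text
time_s: 24.87
eef_pos: [0.4558, -0.0943, 0.3699]
eef_rot: [-0.001, 0.807, 0.591, -0.0]
wrist_force: [-0.5, -0.0, -4.8]
opening: 0.689
grasp_force: 65.9
```

>>> send_rows(commands=[[[0,0,0,0,0,0],[0,0,0,0,0,0],[0,0,0,0,0,0],[0,0,0,0,0,0],[0,0,0,0,0,0],[0,0,0,0,0,0],[0,0,0,0,0,0],[0,0,0,0,0,0]]])

```text
time_s: 25.53
eef_pos: [0.456, -0.0944, 0.3708]
eef_rot: [0.0, 0.807, 0.591, 0.0]
wrist_force: [0.7, -1.1, -4.7]
opening: 0.692
grasp_force: 65.9
```

```bash
python3 -c "
from h import *
lids('wrist');lids('side');togo(.456,-.0935,.216)
cv2.imwrite('pics/fin.png',imaging.camera('side')['image'])"
```

```text
wrist [325.  35.] [0.4988 0.0254] z 0.0935 [0.06  0.057 0.006]
wrist [318. 296.] [ 0.4556 -0.0917] z 0.2454 [0.061 0.057 0.008]
side [377. 145.] [ 0.458  -0.0925] z 0.2425 [0.058 0.062 0.011]
side [354. 207.] [0.4991 0.0306] z 0.0904 [0.051 0.055 0.011]
side [337. 235.] [0.5327 0.148 ] z 0.0905 [0.053 0.059 0.012]
t 25.63 shift units [ 0.03 -0.01  5.16] turn units [ 0. -0.  0.] F [ 0.2   1.   -5.46] open 0.688 gf 65.9 p [ 0.456 -0.094  0.371]
```

View pics/fin.png

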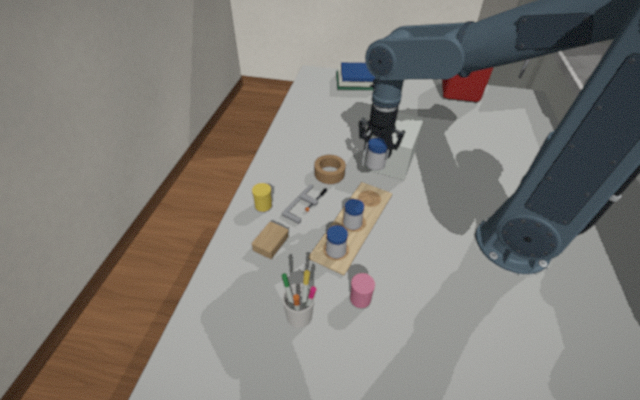

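The side view shows the tin held upright at (377,150), about 15 cm above its spot. The other two are on their spots at (354,207) and (337,235), and nothing else has moved.

```bash
python3 -c "
from bench import ctrl
print(ctrl.hand_in())"
```

```text
the job is handed in; nothing more can be done
None
```

Job handed in: the right-hand tin, nearest the organiser, is the heaviest (about 0.53 kg, against roughly 0.38 and 0.26 kg) and is held upright about 15 cm above the board, with the other two back on their spots.

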